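Slide the red-capped test bottle into its bay

ROBOT

A 6-joint arm with a two-finger parallel gripper is mounted at the origin on the work surface. World frame = base frame: x ahead of the robot, y to its left, z up, the work surface at z = 0. Lengths are in m, angles in rad, forces in N, time in s.
With the tool pointing down it reaches from about 0.325 to 0.775 m from the base axis. Payload 5.5 kg.
Tool frame: the origin (TCP) lies at the very end of the fingers, on their centre line; the grasp point (between the pads) lies 19 mm behind it; z points along the fingers, y is the direction in which the jaws open and shut (so a half turn about z gives the same grasp; the last joint's range is limited). The gripper opens to 88 mm and grips with 3 to 60 N. Pads are 20 mm wide; open, the fingers measure 115 mm over their backs; the gripper's body (75 mm by 178 mm) begins 61 mm behind the grasp point.
Start: joints at [-1.251, 0.091, 1.231, -0, 1.82, -0.057], TCP at [0.221, -0.558, 0.196] pointing down, gripper open.
Joint ranges: [-2.87, 2.87], [-0.86, 2.18], [0.17, 2.46], [-1.51, 4.65], [0.06, 2.69], [-2.65, 2.65]. Speed limits (rad/s): [2.57, 2.57, 3.01, 3.14, 3.14, 3.14].

INTERFACE

Orientations are given as a rotation vector (axis times angle).
In Python, from workcell import bot gives the robot as it stands.
- The arm moves only by the tool servo_tool, never from a script. Its argument "commands" is text: rows parted by semicolons, each of 5 numbers parted by spaces: the gripper command: -1 is shut, 1 is fully open, values between are in proportion, then the shift along the tool's x, y, z in m, then the turn about the tool's z in degrees. A call has exactly 8 rows; each row is the pose to reach, as a shift and turn from the pose commanded when the call began, along the tool's axes at that moment; what a row does not reach only later rows make up. A row lasts 1/10 s, in which the tool goes at most 50 mm and 8.59 degrees, less where a joint would pass 70% of its speed; a pose out of reach is approached as far as the arm can. A call with a gripper value outside its range is refused whole. The fingers move at their own pace and stop on an object; "newtons" is the grip in N (left out, the last holds). Time passes only in rows, so rows that repeat a pose let the fingers close, or fill a call up. It gives the time, the measured TCP pose, the force and the opening at its end, in the units of the state.
- bot.sense(): the state, without advancing time (a new reading comes with each control period).
- bot.get_image(name): name is "side" or "top" or "wrist"; returns the picture (384x512x3 uint8, red, green, blue); there is no depth.
- bot.calibration(name): a dict with "camera_matrix" (3x3 intrinsics, pixels), "extrinsics" (4x4, takes a point from world to camera coordinates). Camera axes: x right, y down, z forward; pixel columns grow to the right and rows downward; lengths in m; the calibration is good to about 2 mm. A picture is of the moment at which its call begins: read the wrist's pose just before it. calibration takes no time and is no camera call; for the wrist camera it gives the pose at the moment of the call.
- bot.sign_off(): hands the job in, once; it reports no verdict.
Trained networks look in the newest picture that a camera, given by its name, has taken for a name from the list of things; names that differ only in an ending like _2 or _b are one class to them, and where a whole thing is asked for, a point or a joint stands for the part that bears it (a point fixed in the world has none). Each returns a list of dicts, best first, with "confidence" (0 to 1); they miss things now and then, are a little off and sometimes report something else, mostly with a low value. They report only what shows in the picture. A call takes as long as a camera call. They do not tell look-alikes from the thing itself.
- bot.trace(camera, label): "region" (384x512 bool, what is visible of it) and "box" ([left, top, right, bottom] in pixels, round what is visible of it).
The state is a dict: "time": time; "qpos": joint angles; "qd": joint speeds; "tau": joint torques, N m; "position": TCP position; "tool_rot": TCP orientation; "force": force on the tool from outside, world axes, zero at the start; "moment": the same for the moment, N m; "finger_gap": finger opening in m.
Only numpy, scipy, OpenCV 4.12 (cv2) and the standard library are available. Lean on these libraries where they do the work, as an engineer would, in place of code of your own. Each camera call takes 0.05 s, during which the arm holds its last target. There are 200 camera calls.

TASK

The tall amber bottle with the red cap has to go back into the low white three-sided bay on the desk: push it there gently with the fingers, low on its body so that it slides upright without tipping, until none of it sticks out of the bay's open side. Do not grip or lift it. Leave the blue-capped bottle and everything else on the desk where it is, and finish with the gripper clear of the bottle.

Things in the scene. Friction and masses are not known exactly. Their poses are not given: they have to be found in the camera images.
- red_bottle: closed amber bottle, red cap, thin red band on its label: upright cylinder 46 mm across, 80 mm tall, then shoulder, 22 mm neck and 27 mm cap; 148 mm tall in all, about 0.26 kg. Origin: centre of its underside; z up its axis. Slides if pushed below about 30 mm above the desk (1 to 3 N, friction 0.5 to 0.7), tips if pushed high
- blue_bottle: closed amber bottle, blue cap, thin blue band on its label: upright cylinder 46 mm across, 80 mm tall, then shoulder, 22 mm neck and 27 mm cap; 148 mm tall in all, about 0.26 kg. Origin: centre of its underside; z up its axis. Leave it alone
- bay: fixed white three-sided bay on the desk, thin green floor sheet, no sill: walls 26 mm high, 6 mm thick; inside 76 mm wide (its x), 60 mm deep (its y). Origin: centre of its floor, at desk height. +y points out of the open side, towards the bottles; back wall's inner face at y = -30 mm, side walls' inner faces at x = +-38 mm, their free ends at y = +30 mm
- calculator: red pocket calculator lying flat, 145 x 85 x 17 mm. Origin: centre of its underside; a bystander, must not be disturbed
- touchstone: small dark stone in a wooden holder, 45 x 75 x 20 mm. Origin: centre of its underside; a bystander, must not be disturbed
- ring_cone: wooden cone with gold rings on a 48 mm round foot, 73 mm tall. Origin: centre of its underside; a bystander, must not be disturbed
- loupe: steel folding loupe lying flat, 55 x 26 x 14 mm. Origin: 16 mm from the square end of its underside; a bystander, must not be disturbed
- dish: white round dish, 90 mm across, 22 mm high. Origin: centre of its underside; a bystander, must not be disturbed
There are look-alikes about, which are no part of the job. What is shaped like the red_bottle but yellow is not meant.

How it is judged:
On the way:
1. the robot's fingers push the red-capped bottle as it slides (contact force between the fingers and red_bottle above 0.2 N and distance of red_bottle from where it was at the start of the episode above 0.03 m).
At the end, for the whole second after the job is handed in: The red-capped bottle stands upright (within 0.06 rad) and at rest on the desk inside the bay, between its side walls, with at most 2 mm of it sticking out past the free ends of the side walls, and nothing touches it but the desk and the bay (y of red_bottle in the frame of bay between -0.012 and 0.009 m and x of red_bottle in the frame of bay between -0.019 and 0.019 m and height (world z) of red_bottle below 0.004 m and angle between red_bottle's own z axis and vertical below 0.06 rad and linear speed of red_bottle below 0.01 m/s).
It fails at once if the red-capped bottle is lifted off the desk (its underside's centre more than 12 mm up) (height (world z) of red_bottle above 0.012 m).
It fails at once if the red-capped bottle is tipped by more than 0.2 rad (angle between red_bottle's own z axis and vertical above 0.2 rad).
It fails at once if the red-capped bottle is gripped or shoved hard (over 18 N from the fingers) (contact force between the fingers and red_bottle above 18 N).
It fails at once if the red-capped bottle is shot along faster than 0.5 m/s (linear speed of red_bottle above 0.5 m/s).
It fails at once if the blue-capped bottle or another bystander is moved by more than 10 mm or tipped (distance of any of blue_bottle, calculator, touchstone, ring_cone, loupe, dish from where it was at the start of the episode above 0.01 m or angle between any of blue_bottle, ring_cone's own z axis and vertical above 0.2 rad).
It also fails if it takes over 54 s, if anything falls off the work surface, if the arm or the gripper's body presses on something with over 40 N, if the wrist force passes 120 N, or if a joint passes its speed limit or range.

## Working session

There is one attempt and no reset: what is moved stays moved. The work goes in short steps, Python scripts to look and compute and a tool call to move; the robot and the scene stay as the last step left them, time stands still between calls to the robot, and variables do not carry over. Pictures are saved under pics/ and viewed, about 8 in all and at most 12, crops included, and the job is handed in when it is done.

Besides the shell and the picture viewer there is one more tool, called after "Emit:" as name(argument=value, ...), one argument or row to a line, values as JSON. servo_tool: Moves the arm, as the interface text tells. Its arguments: {"type":"object","properties":{"commands":{"type":"string"},"newtons":{"type":"number"}},"required":["commands"]}

```bash
mkdir -p pics
cat > h.py <<'E'
import numpy as np, cv2
from workcell import bot
def save(n,im): cv2.imwrite(f'pics/{n}.png',im[:,:,::-1])
def ray(c,uv):
    K=np.array(c['camera_matrix']);E=np.array(c['extrinsics']);R=E[:3,:3];o=-R.T@E[:3,3]
    return o,R.T@np.linalg.solve(K,[uv[0],uv[1],1])
def atz(c,uv,z):
    o,d=ray(c,uv);return o+d*(z-o[2])/d[2]
def proj(c,p):
    K=np.array(c['camera_matrix']);E=np.array(c['extrinsics']);q=K@(E[:3,:3]@np.array(p)+E[:3,3]);return q[:2]/q[2]
def tri(c1,u1,c2,u2):
    o1,d1=ray(c1,u1);o2,d2=ray(c2,u2)
    s=np.linalg.lstsq(np.stack([d1,-d2],1),o2-o1,rcond=None)[0]
    a=o1+s[0]*d1;b=o2+s[1]*d2;return (a+b)/2,np.linalg.norm(a-b)
E
python3 - <<'E'
from h import *
t=bot.get_image('top');s=bot.get_image('side')
save('t',t);save('s',s)
for cam in('top','side'):
    c=bot.calibration(cam);print(cam,np.round(ray(c,(256,192)),3).tolist())
    for l in('red_bottle','blue_bottle','bay'):
        for r in bot.trace(cam,l):
            print(cam,l,round(r['confidence'],2),r['box'])
s=bot.sense();print(s['time'],s['tool_rot'])
E
```

```text
top [[0.528, -0.046, 0.982], [0.064, -0.003, -0.998]]
top red_bottle 0.85 [157.1, 140.6, 183.2, 166.5]
top red_bottle 0.66 [120.6, 167.2, 159.9, 193.1]
top blue_bottle 0.55 [146.5, 210.3, 174.6, 230.7]
top bay 0.67 [307.0, 180.2, 337.3, 219.7]
side [[-0.015, 0.682, 0.571], [0.533, -0.673, -0.513]]
side red_bottle 0.93 [155.0, 155.8, 178.5, 215.8]
side red_bottle 0.89 [149.7, 173.3, 172.1, 241.3]
side blue_bottle 0.71 [192.4, 180.7, 217.2, 250.7]
side bay 0.72 [274.6, 162.1, 307.3, 183.0]
0.4 [-3.08577821e+00 -5.88215636e-01  8.51258506e-05]
```

View pics/t.png

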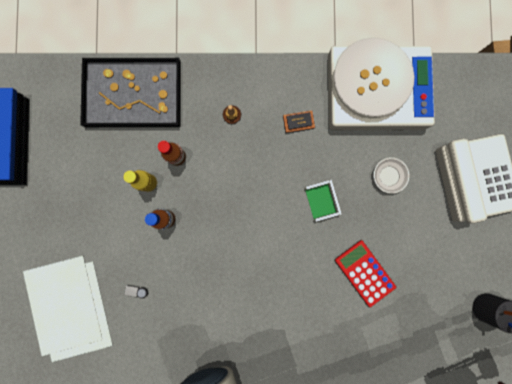

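View pics/s.png

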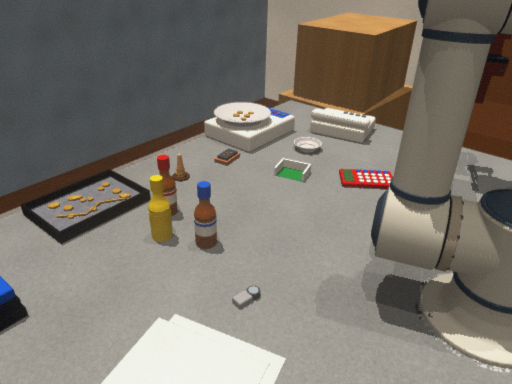

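The top view shows the candidates for the target: red cap at (165,147), yellow look-alike at (132,177), blue cap at (153,219). By the description I choose the red one. The bay is at (323,201) and opens left; the cone is at (232,114) and the stone at (299,122).

Run:
```python
from h import *
t=cv2.imread('pics/t.png');s=cv2.imread('pics/s.png')
ct,cs=bot.calibration('top'),bot.calibration('side')
def mask(im,box,lo,hi):
    h=cv2.cvtColor(im,cv2.COLOR_BGR2HSV);m=cv2.inRange(h,lo,hi);z=np.zeros_like(m);l,tp,r,b=box;z[tp:b,l:r]=m[tp:b,l:r];return z
cen=lambda m:np.argwhere(m)[:,::-1].mean(0)
red=((0,200,120),(4,255,255));blu=((105,150,80),(125,255,255))
for n,(lo,hi),bt,bs in(('red',red,(155,138,175,156),(150,150,180,178)),('blue',blu,(144,208,164,230),(190,178,220,205))):
    a,b=cen(mask(t,bt,lo,hi)),cen(mask(s,bs,lo,hi));p,e=tri(ct,a,cs,b);print(n,a,b,'cap',p.round(4),'gap',round(e,4))
    print(' at z.146 from top:',atz(ct,a,.14).round(4))
mt=mask(t,(300,175,345,225),(50,100,40),(75,255,255));ms=mask(s,(270,158,312,186),(50,100,40),(75,255,255))
r=cv2.minAreaRect(np.argwhere(mt)[:,::-1].astype(np.float32));print(r)
for q in cv2.boxPoints(r):print('floor corner',q,atz(ct,q,0).round(4))
print('bay centre tri-ish',atz(ct,cen(mt),0).round(4),'side',atz(cs,cen(ms),0).round(4))
for n,u in(('cone',(232,114)),('stone',(299,122)),('dish',(391,176)),('yellow',(132,177))):print(n,atz(ct,u,.14 if n=='yellow' else .02).round(3))
a=cv2.resize(t[125:240,110:235],None,fx=4,fy=4,interpolation=2);b=cv2.resize(t[170:230,290:350],None,fx=7,fy=7,interpolation=2)[:420]
b=cv2.copyMakeBorder(b,0,460-420,0,0,0);w=np.hstack([a,b[:, :290*1]]);cv2.imwrite('pics/c.png',w);print(w.shape)
```

```text
red [163.75531915 146.74468085] [162.34210526 157.36842105] cap [0.6794 0.1484 0.1476] gap 0.0006
 at z.146 from top: [0.681  0.1504 0.14  ]
blue [151.12605042 218.85714286] [203.33333333 184.71014493] cap [0.5247 0.1734 0.1468] gap 0.0016
 at z.146 from top: [0.5252 0.1757 0.14  ]
((320.50238037109375, 200.93678283691406), (29.119998931884766, 23.399999618530273), 73.73979187011719)
floor corner [305.19357 190.23518] [ 0.5945 -0.1734  0.    ]
floor corner [327.65756 183.68318] [ 0.6108 -0.2304  0.    ]
floor corner [335.8112  211.63838] [ 0.5402 -0.2497  0.    ]
floor corner [313.3472  218.19038] [ 0.5241 -0.1929  0.    ]
bay centre tri-ish [ 0.567  -0.2115  0.    ] side [ 0.5706 -0.2139  0.    ]
cone [0.785 0.009 0.02 ]
stone [ 0.764 -0.158  0.02 ]
dish [ 0.627 -0.384  0.02 ]
yellow [0.615 0.218 0.14 ]
(460, 790, 3)
```

View pics/c.png

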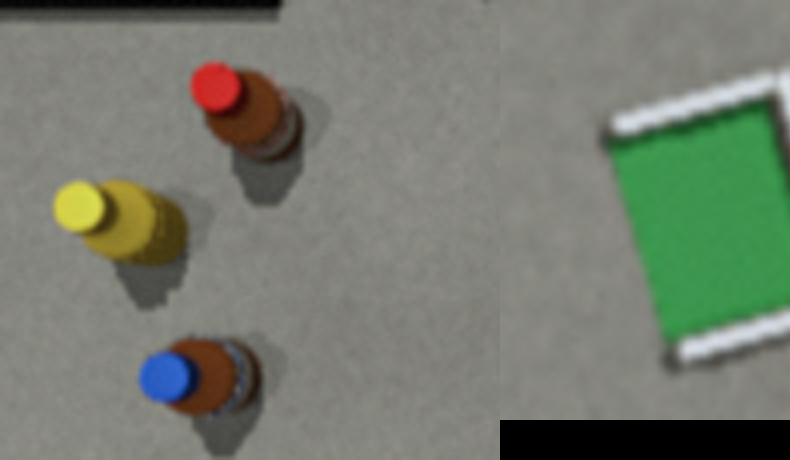

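The red cap top triangulates to z = 0.1476 m against the expected 148 mm, with a 0.6 mm ray gap, so red is at about (0.680, 0.149). The bay is at (0.568, -0.212), with its opening along (-0.27, 0.963), and its floor measures about 73 x 59 mm, close to the stated size. Next I move to mid-scene to see the gripper's shape, since its body could hit the tall neck.

Emit:
servo_tool(
  commands="1 0.46 -0.42 -0.05 0;1 0.46 -0.42 -0.05 0;1 0.46 -0.42 -0.05 0;1 0.46 -0.42 -0.05 0;1 0.46 -0.42 -0.05 0;1 0.46 -0.42 -0.05 0;1 0.46 -0.42 -0.05 0;1 0.46 -0.42 -0.05 0",
)

```text
time: 1.2
position: [0.3961, -0.1977, 0.228]
tool_rot: [3.085, 0.588, 0.001]
force: [1.6, -0.1, 0.4]
finger_gap: 0.0879
```

Run:
```python
from h import *
im=bot.get_image('side');w=bot.get_image('wrist')
cv2.imwrite('pics/v.png',np.hstack([im,w])[:,:,::-1][:, :] if 0 else cv2.resize(np.hstack([im,w])[:,:,::-1],(800,300)))
s=bot.sense();print(s['time'],s['position'],s['tool_rot'],s['force'],s['finger_gap'],s['qpos'])
c=bot.calibration('wrist');print(ray(c,(256,192)))
```

```text
1.3 [ 0.39786873 -0.19479668  0.22876249] [-3.0834821  -0.60124427 -0.00460078] [ 0.1488995  -0.42290966  0.87579826] 0.08771432713134028 [-0.53380012 -0.32245825  1.55377467  0.00209007  1.90810984  0.65254521]
(array([ 0.46177957, -0.16900672,  0.41829255]), array([-0.24616823, -0.09884826, -0.96423543]))
```

View pics/v.png

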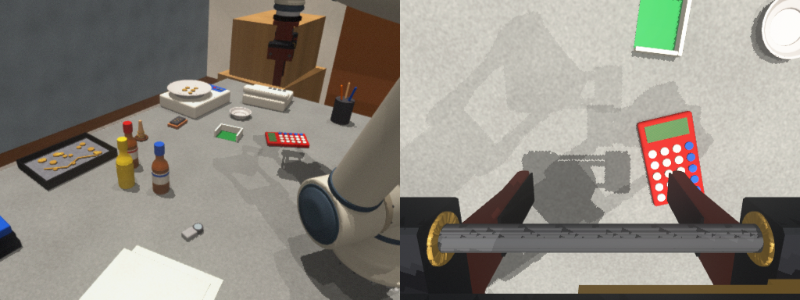

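The wrist view shows two tapered fingers below a wide rail with end blocks. I need its fore-aft extent to know how it clears the neck, so I'll get that while moving closer to the side camera.

Emit:
servo_tool(
  commands="1 0.38 -0.23 -0.04 0;1 0.38 -0.23 -0.04 0;1 0.38 -0.23 -0.04 0;1 0.38 -0.23 -0.04 0;1 0.38 -0.23 -0.04 0;1 0.38 -0.23 -0.04 0;1 0.38 -0.23 -0.04 0;1 0.38 -0.23 -0.04 0",
)

```text
time: 2.1
position: [0.6379, 0.1183, 0.2634]
tool_rot: [3.086, 0.587, 0.0]
force: [1.1, -0.3, 0.2]
finger_gap: 0.0878
```

Run:
```python
from h import *
from scipy.spatial.transform import Rotation as Ro
im=bot.get_image('side')
s=bot.sense();R=Ro.from_rotvec(s['tool_rot']).as_matrix();p=np.array(s['position'])
c=bot.calibration('wrist');w=bot.get_image('wrist')
print(s['time'],p,R.round(3).tolist(),proj(bot.calibration('side'),p))
o,d=ray(c,(256,192));print('cam in tool',R.T@(o-p),R.T@d)
for name,uv in(('block front edge',(38,252)),('bar top',(256,284)),('bar bottom',(256,322)),('tip L',(158,222))):
    o,d=ray(c,uv);o=R.T@(o-p);d=R.T@d
    for z in(0,-.08,-.1,-.12):print(name,z,(o+d*(z-o[2])/d[2]).round(3))
u=proj(bot.calibration('side'),p).astype(int)
x0=max(0,u[0]-75);y0=max(0,u[1]-110)
a=cv2.resize(im[y0:y0+150,x0:x0+150],(600,600),interpolation=2);save('g',a)
```

```text
2.15 [0.64087562 0.12443371 0.25906006] [[0.928, 0.372, -0.004], [0.372, -0.928, 0.002], [-0.002, -0.004, -1.0]] [178.52526705 111.33332812]
cam in tool [ 0.06946908  0.00019504 -0.18934921] [-0.26801955 -0.00130487  0.96347473]
block front edge 0 [-0.021 -0.132  0.   ]
block front edge -0.08 [ 0.017 -0.076 -0.08 ]
block front edge -0.1 [ 0.027 -0.062 -0.1  ]
block front edge -0.12 [ 0.036 -0.048 -0.12 ]
bar top 0 [-0.042 -0.     0.   ]
bar top -0.08 [ 0.005  0.    -0.08 ]
bar top -0.1 [ 0.017  0.    -0.1  ]
bar top -0.12 [ 0.028  0.    -0.12 ]
bar bottom 0 [-0.07 -0.    0.  ]
bar bottom -0.08 [-0.011  0.    -0.08 ]
bar bottom -0.1 [ 0.004  0.    -0.1  ]
bar bottom -0.12 [ 0.018  0.    -0.12 ]
tip L 0 [-0.002 -0.058  0.   ]
tip L -0.08 [ 0.028 -0.033 -0.08 ]
tip L -0.1 [ 0.036 -0.027 -0.1  ]
tip L -0.12 [ 0.043 -0.021 -0.12 ]
```

View pics/g.png

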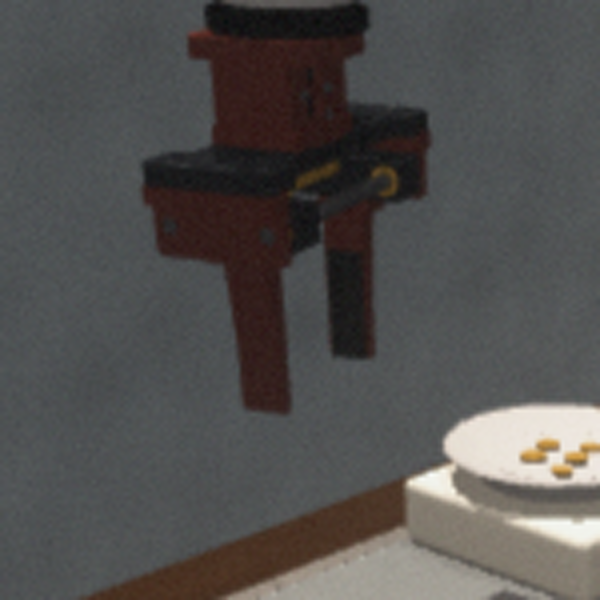

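The crop shows carriages 75 mm long in x with an open slot between them. Inside it are only a thin screw (about x = ±20, 0.11 m up) and the rail. The bottle neck should fit in that slot if the fingers cradle the bottle with a moderate gap. The yellow bottle is close behind, so I'll push first away from it, roughly along heading 300°, and pre-turn now at height.

Emit:
servo_tool(
  commands="-0.45 0.04 -0.046 0 -8.5;-0.45 0.04 -0.046 0 -17;-0.45 0.04 -0.046 0 -25.5;-0.45 0.04 -0.046 0 -34;-0.45 0.04 -0.046 0 -42.5;-0.45 0.04 -0.046 0 -51;-0.45 0.04 -0.046 0 -59.5;-0.45 0.04 -0.046 0 -68",
)

```text
time: 3.0
position: [0.6571, 0.1733, 0.2636]
tool_rot: [2.224, 2.218, -0.0]
force: [-0.5, 0.5, -0.3]
finger_gap: 0.0275
```

```bash
cat >> h.py <<'E'
from scipy.spatial.transform import Rotation as Ro
def st():
    s=bot.sense();R=Ro.from_rotvec(s['tool_rot']).as_matrix();p=np.array(s['position'])
    print('t',round(s['time'],2),'p',p.round(4),'yaw',np.degrees(np.arctan2(R[1,0],R[0,0])).round(2),'F',np.round(s['force'],2),'gap',round(s['finger_gap'],4));return p,R
E
python3 - <<'E'
from h import *
w=bot.get_image('wrist');p,R=st();save('w',cv2.resize(w,(800,600),interpolation=2))
E
```

```text
t 3.05 p [0.657  0.1734 0.2636] yaw 90.29 F [ 0.36  0.35 -0.03] gap 0.0254
```

View pics/w.png

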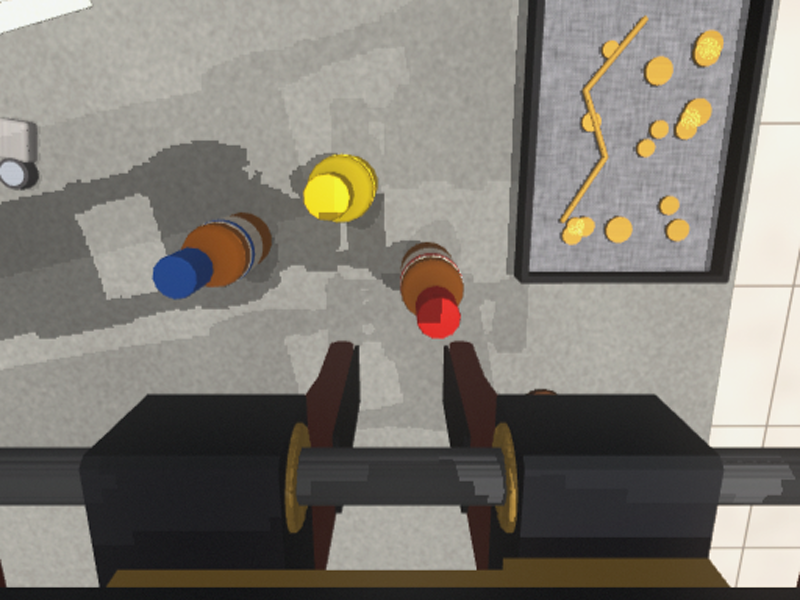

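The wrist view shows yellow at (340,190), red cap at (438,318), blue at (180,272), and the carriage blocks with the screw at rows 450-505. I'll check the wrist calibration against the known cap and predicted finger points before trusting this geometry.

Run:
```python
from h import *
p,R=st();c=bot.calibration('wrist');f=800/512
print('cap obs (438,318) pred',proj(c,[.680,.149,.1476])*f)
for q in [(.01,.0127,0),(-.01,.0127,0),(.01,-.0127,0),(.01,.026,0),(0,0,0),(.015,.0127,-.08),(-.015,.0127,-.08)]:
    print(q,(proj(c,p+R@np.array(q))*f).round(0))
print(c['camera_matrix'])
for row in (395,455,505,560,572):
    o,d=ray(c,(256,row/f));o=R.T@(o-p);d=R.T@d
    print(row,[(z,round((o+d*(z-o[2])/d[2])[0],4)) for z in(-.08,-.1,-.11,-.12,-.135)])
```

```text
t 3.05 p [0.657  0.1734 0.2636] yaw 90.29 F [ 0.36  0.35 -0.03] gap 0.0254
cap obs (438,318) pred [439.82033168 315.09467496]
(0.01, 0.0127, 0) [436. 318.]
(-0.01, 0.0127, 0) [435. 368.]
(0.01, -0.0127, 0) [368. 318.]
(0.01, 0.026, 0) [472. 318.]
(0, 0, 0) [402. 343.]
(0.015, 0.0127, -0.08) [458. 404.]
(-0.015, 0.0127, -0.08) [455. 519.]
[[341.12523488   0.         256.41674188]
 [  0.         341.12523488 188.29064358]
 [  0.           0.           1.        ]]
395 [(-0.08, np.float64(0.0171)), (-0.1, np.float64(0.0267)), (-0.11, np.float64(0.0314)), (-0.12, np.float64(0.0362)), (-0.135, np.float64(0.0434))]
455 [(-0.08, np.float64(0.002)), (-0.1, np.float64(0.0143)), (-0.11, np.float64(0.0205)), (-0.12, np.float64(0.0267)), (-0.135, np.float64(0.0359))]
505 [(-0.08, np.float64(-0.0113)), (-0.1, np.float64(0.0035)), (-0.11, np.float64(0.0108)), (-0.12, np.float64(0.0182)), (-0.135, np.float64(0.0293))]
560 [(-0.08, np.float64(-0.0268)), (-0.1, np.float64(-0.0092)), (-0.11, np.float64(-0.0004)), (-0.12, np.float64(0.0084)), (-0.135, np.float64(0.0216))]
572 [(-0.08, np.float64(-0.0304)), (-0.1, np.float64(-0.0121)), (-0.11, np.float64(-0.003)), (-0.12, np.float64(0.0061)), (-0.135, np.float64(0.0198))]
```

The calibration checks out: the cap is predicted within 3 px. The drawn finger tips seem to sit toward tool -x, so I'll compare the side crop with projected tool-frame points.

Run:
```python
from h import *
c=bot.calibration('side');R=Ro.from_rotvec([3.086,.587,0]).as_matrix();p=np.array([.6379,.1183,.2634])
# refine: g crop origin came from later p
u=proj(c,[.64087562,.12443371,.25906006]).astype(int);o=np.array([max(0,u[0]-75),max(0,u[1]-110)])
g=lambda q:((proj(c,p+R@np.array(q))-o)*4).round(0)
for n,q in {'tipnear x+10 y-57':(.01,-.0575,0),'tipnear x-10 y-57':(-.01,-.0575,0),'tipfar x+10 y44':(.01,.044,0),'tipfar x-10 y44':(-.01,.044,0),
 'body + -89':(.0375,-.089,-.08),'body - -89':(-.0375,-.089,-.08),'body top -':(-.0375,-.089,-.135),'body - +89':(-.0375,.089,-.08),'screw -20':(-.02,.052,-.11),'screw +16':(.016,.052,-.11)}.items(): print(n,g(q))
# fit p from near tip obs (243,412),(290,412), far tip (333,355),(375,355)
```

```text
tipnear x+10 y-57 [244. 466.]
tipnear x-10 y-57 [280. 471.]
tipfar x+10 y44 [334. 404.]
tipfar x-10 y44 [367. 408.]
body + -89 [144. 318.]
body - -89 [290. 336.]
body top - [281. 212.]
body - +89 [442. 246.]
screw -20 [381. 200.]
screw +16 [318. 194.]
```

Both views agree on the geometry. Tool centring is fine, but the drawn finger ends sit about 28 mm above the reported TCP, and the blocks beside the slot reach only about ±30 mm. I'll line up behind the red bottle, descend part way, and check the finger-end height there.

Emit:
servo_tool(
  commands="-0.39 0.0145 0 0 -7.5;-0.39 0.0145 0 0 -15;-0.39 0.0145 0 0 -22.5;-0.39 0.0145 0 0 -30;-0.39 0.0145 0 0.05 -30;-0.39 0.0145 0 0.1 -30;-0.39 0.0145 0 0.15 -30;-0.39 0.0145 0 0.2 -30",
)

```text
time: 3.85
position: [0.6569, 0.1881, 0.0619]
tool_rot: [1.586, 2.711, 0.0]
force: [0.8, 0.0, -1.0]
finger_gap: 0.027
```

Run:
```python
from h import *
bot.get_image('side');im=bot.get_image('side');p,R=st();c=bot.calibration('side')
for q in [(0,0,0),(.0,-.027,0),(0,-.02,-.028),(0,-.0135,-.028),(0,.02,-.028),(0,.09,-.11)]: print(q,(proj(c,p+R@np.array(q))).round(1))
u=proj(c,p).astype(int);x0=u[0]-75;y0=max(0,u[1]-100);print(x0,y0)
save('g2',cv2.resize(im[y0:y0+150,x0:x0+150],(600,600),interpolation=2))
```

```text
t 3.95 p [0.6516 0.187  0.0529] yaw 119.39 F [-0.16  0.58 -1.6 ] gap 0.0269
(0, 0, 0) [160.5 204.3]
(0.0, -0.027, 0) [171.9 205.5]
(0, -0.02, -0.028) [167.8 194.5]
(0, -0.0135, -0.028) [165.  194.2]
(0, 0.02, -0.028) [150.7 192.8]
(0, 0.09, -0.11) [115.6 157. ]
85 104
```

View pics/g2.png

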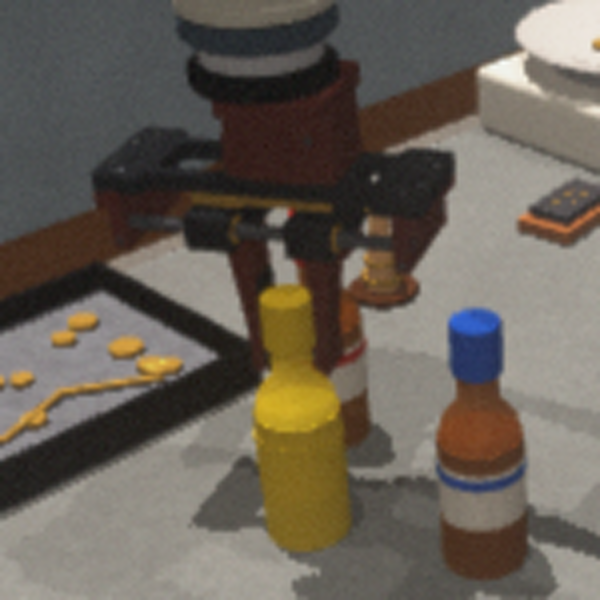

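The side crop (#7) shows red's cap through the slot between the screw blocks. Yellow is clear at (300,430), and a finger end at about (262,368) confirms it is ~22-28 mm above the reported TCP. I descend gently and watch the force.

Emit:
servo_tool(
  commands="-0.39 0 0 0.01 0;-0.39 0 0 0.02 0;-0.39 0 0 0.03 0;-0.39 0 0 0.044 0;-0.39 0 0 0.044 0;-0.39 0 0 0.044 0;-0.39 0 0 0.044 0;-0.39 0 0 0.044 0",
)

```text
time: 4.75
position: [0.6574, 0.1897, 0.0202]
tool_rot: [1.58, 2.714, 0.001]
force: [-0.1, -0.3, -0.7]
finger_gap: 0.0266
```

Emit:
servo_tool(
  commands="-0.39 0 0 0.003 0;-0.39 0 0 0.006 0;-0.39 0 0 0.009 0;-0.39 0 0 0.011 0;-0.39 0 0 0.011 0;-0.39 0 0 0.011 0;-0.39 0 0 0.011 0;-0.39 0 0 0.011 0",
)

```text
time: 5.55
position: [0.6571, 0.1896, 0.0085]
tool_rot: [1.58, 2.715, 0.0]
force: [0.3, 0.3, -0.4]
finger_gap: 0.0263
```

```bash
cat >> h.py <<'E'
def cap(cam,guess,r=16,lo=(0,200,110),hi=(5,255,255)):
    im=bot.get_image(cam);h=cv2.cvtColor(im,cv2.COLOR_RGB2HSV);m=cv2.inRange(h,lo,hi)
    n,l,s,cc=cv2.connectedComponentsWithStats(m)
    b=min([i for i in range(1,n) if s[i,4]>15],key=lambda i:np.hypot(*(cc[i]-guess)),default=None)
    return (None,0,im) if b is None else (cc[b],s[b,4],im)
def redpos(g=(.68,.149)):
    out={}
    for cam in('top','side'):
        c=bot.calibration(cam);u,n,im=cap(cam,proj(c,[*g,.146]))
        if u is not None: out[cam]=(c,u); print(cam,u.round(1),n,'->',atz(c,u,.146).round(4)[:2])
    if len(out)==2: print('tri',[np.round(k,4) for k in tri(*out['top'],*out['side'])])
E
python3 - <<'E'
from h import *
p,R=st();redpos()
E
```

```text
t 5.55 p [0.6571 0.1896 0.0085] yaw 119.59 F [ 0.29  0.3  -0.38] gap 0.0263
top [163.9 146.7] 96 -> [0.6801 0.1487]
side [365.2 181.3] 227 -> [ 0.285  -0.0611]
tri [array([0.4554, 0.0637, 0.2359]), np.float64(0.4239)]
```

Emit:
servo_tool(
  commands="-0.39 0 0 0.002 0;-0.39 0 0 0.004 0;-0.39 0 0 0.006 0;-0.39 0 0 0.006 0;-0.39 0 0 0.006 0;-0.39 0 0 0.006 0;-0.39 0 0 0.006 0;-0.39 0 0 0.006 0",
)

```text
time: 6.45
position: [0.657, 0.1896, 0.0024]
tool_rot: [1.58, 2.715, 0.0]
force: [0.5, -0.3, 0.2]
finger_gap: 0.0264
```

Run:
```python
from h import *
p,R=st();im=bot.get_image('side');c=bot.calibration('side')
print(proj(c,p),proj(c,p+R@np.array([0,.027,0])))
save('g3',cv2.resize(im[130:260,105:235],(600,600),interpolation=2))
```

```text
t 6.45 p [0.657  0.1896 0.0024] yaw 119.59 F [ 0.49 -0.32  0.24] gap 0.0264
[159.98977249 222.23878969] [148.92551878 220.88732994]
```

View pics/g3.png

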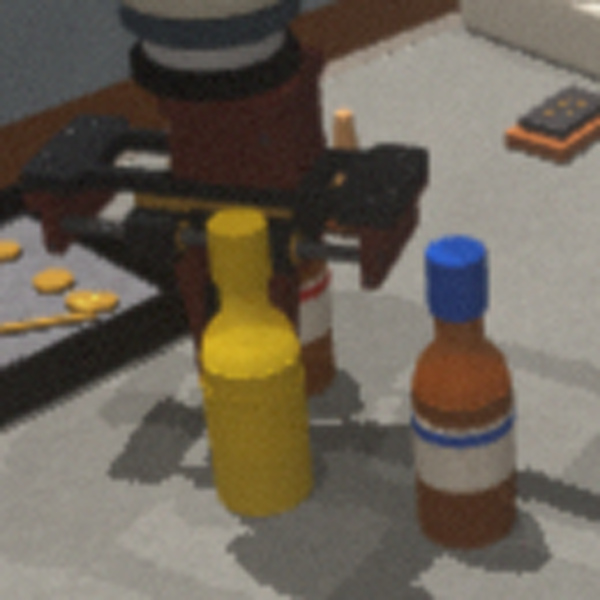

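View #8: fingers low behind red, with no contact with the desk, yellow or the tray. Now a slow first push along tool -x.

Emit:
servo_tool(
  commands="-0.39 -0.004 0 0 0;-0.39 -0.008 0 0 0;-0.39 -0.011 0 0 0;-0.39 -0.014 0 0 0;-0.39 -0.017 0 0 0;-0.39 -0.02 0 0 0;-0.39 -0.022 0 0 0;-0.39 -0.024 0 0 0",
)

```text
time: 7.3
position: [0.6686, 0.1691, 0.0026]
tool_rot: [-1.58, -2.714, -0.001]
force: [-1.5, 2.0, 2.0]
finger_gap: 0.0269
```

Run:
```python
from h import *
p,R=st();redpos()
r=bot.trace('top','red_bottle');print([(round(k['confidence'],2),k['box']) for k in r])
```

```text
t 7.3 p [0.6686 0.1691 0.0026] yaw 119.6 F [-1.54  1.96  2.04] gap 0.0269
top [171.9 141.7] 96 -> [0.6908 0.1316]
side [366.1 181. ] 241 -> [ 0.2841 -0.0632]
tri [array([0.4619, 0.0503, 0.2315]), np.float64(0.4301)]
[(0.86, [126.3, 170.4, 150.9, 191.9]), (0.76, [166.6, 137.0, 183.0, 166.0])]
```

Cap-to-TCP is 43 mm, where finger contact should be ~30 mm, so it may be leaning. I look before doing anything else.

Run:
```python
from h import *
a=bot.get_image('top');b=bot.get_image('side')
save('k',np.hstack([cv2.resize(a[110:210,110:210],(400,400),interpolation=2),cv2.resize(b[130:230,110:210],(400,400),interpolation=2)]))
c=bot.calibration('top')
print(proj(c,[.680,.149,0]),proj(c,[.691,.1316,0]),bot.sense()['force'])
```

```text
[177.18035564 157.07090705] [184.11930573 152.72345113] [-2.4640769   1.04434246  1.55667497]
```

View pics/k.png

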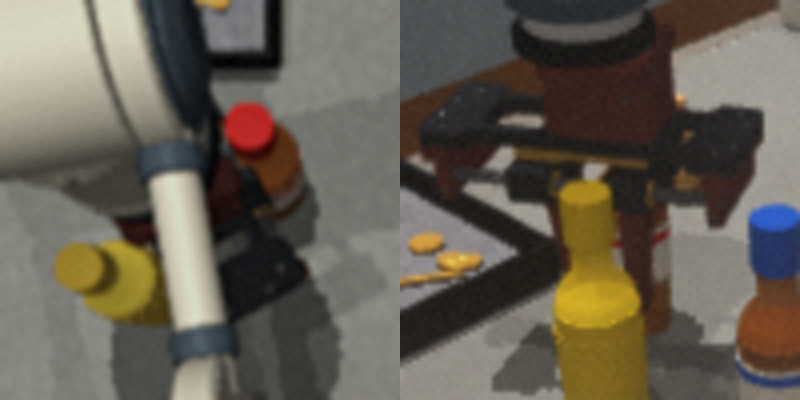

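View #9: red's lower edge in the top crop, still at right 183 and bottom 166 in full pixels, has not moved, so the cap has been pushed and it leans by about 0.14 rad. The screw blocks catch the cap. I back off slowly so it settles upright.

Emit:
servo_tool(
  commands="-0.39 0.002 0 0 0;-0.39 0.005 0 0 0;-0.39 0.008 0 0 0;-0.39 0.011 0 0 0;-0.39 0.014 0 0 0;-0.39 0.017 0 0 0;-0.39 0.02 0 0 0;-0.39 0.024 0 0 0",
)

```text
time: 8.35
position: [0.657, 0.1897, 0.0025]
tool_rot: [1.581, 2.715, 0.0]
force: [0.3, -0.6, -0.2]
finger_gap: 0.0266
```

Run:
```python
from h import *
p,R=st();redpos()
r=bot.trace('top','red_bottle');print([(round(k['confidence'],2),k['box']) for k in r])
```

```text
t 8.35 p [0.657  0.1897 0.0025] yaw 119.58 F [ 0.35 -0.62 -0.19] gap 0.0266
top [164.1 146.5] 94 -> [0.6804 0.1482]
side [365.3 181.2] 224 -> [ 0.2852 -0.0615]
tri [array([0.4556, 0.0633, 0.2359]), np.float64(0.424)]
[(0.78, [157.0, 142.9, 188.0, 169.1]), (0.22, [284.6, 110.5, 312.7, 134.1])]
```

Upright and unmoved, with the cap back at (0.680, 0.148). The fingers end above the reported TCP, so I go lower in small steps, which puts the slot at the thin neck instead of the cap, and watch the force.

Emit:
servo_tool(
  commands="-0.39 0 0 0.001 0;-0.39 0 0 0.002 0;-0.39 0 0 0.003 0;-0.39 0 0 0.004 0;-0.39 0 0 0.005 0;-0.39 0 0 0.005 0;-0.39 0 0 0.005 0;-0.39 0 0 0.005 0",
)

```text
time: 9.3
position: [0.657, 0.1895, -0.0026]
tool_rot: [1.581, 2.715, -0.0]
force: [-1.1, 0.7, -0.2]
finger_gap: 0.0267
```

Emit:
servo_tool(
  commands="-0.39 0 0 0.001 0;-0.39 0 0 0.002 0;-0.39 0 0 0.003 0;-0.39 0 0 0.004 0;-0.39 0 0 0.005 0;-0.39 0 0 0.006 0;-0.39 0 0 0.006 0;-0.39 0 0 0.006 0",
)

```text
time: 10.1
position: [0.6569, 0.1896, -0.0087]
tool_rot: [-1.58, -2.715, 0.0]
force: [0.2, 0.2, -0.6]
finger_gap: 0.0266
```

Emit:
servo_tool(
  commands="-0.39 0 0 0.001 0;-0.39 0 0 0.002 0;-0.39 0 0 0.003 0;-0.39 0 0 0.004 0;-0.39 0 0 0.005 0;-0.39 0 0 0.005 0;-0.39 0 0 0.005 0;-0.39 0 0 0.005 0",
)

```text
time: 10.9
position: [0.6571, 0.1896, -0.0135]
tool_rot: [1.581, 2.715, 0.0]
force: [-0.6, 0.1, 0.5]
finger_gap: 0.0267
```

The fingers are low (TCP reading -0.0135, still no desk contact). Second push test, in small steps.

Emit:
servo_tool(
  commands="-0.42 -0.003 0 0 0;-0.42 -0.006 0 0 0;-0.42 -0.008 0 0 0;-0.42 -0.01 0 0 0;-0.42 -0.012 0 0 0;-0.42 -0.012 0 0 0;-0.42 -0.012 0 0 0;-0.42 -0.012 0 0 0",
)

```text
time: 11.7
position: [0.6628, 0.1793, -0.0137]
tool_rot: [-1.58, -2.715, 0.0]
force: [-0.5, 0.7, -0.0]
finger_gap: 0.0255
```

Run:
```python
from h import *
p,R=st();redpos()
```

```text
t 11.7 p [ 0.6628  0.1793 -0.0137] yaw 119.59 F [-0.46  0.68 -0.01] gap 0.0255
top [165.8 145.6] 90 -> [0.6824 0.1446]
side [365.8 180.9] 235 -> [ 0.2848 -0.0631]
tri [array([0.4566, 0.0604, 0.2355]), np.float64(0.4255)]
```

The cap is contacted at 39.9 mm, an improvement of 3.6 mm and laterally centred. The finger cradle is ~29 mm from centre, so with both contacts the steady lean is ~0.09 rad. That is within the 0.2 limit and statically stable, because the fingers push at ~10 mm height. I go slightly lower and push on slowly.

Emit:
servo_tool(
  commands="-0.42 0.003 0 0.002 0;-0.42 0.003 0 0.004 0;-0.42 0 0 0.004 0;-0.42 -0.003 0 0.004 0;-0.42 -0.006 0 0.004 0;-0.42 -0.009 0 0.004 0;-0.42 -0.012 0 0.004 0;-0.42 -0.014 0 0.004 0",
)

```text
time: 12.6
position: [0.6697, 0.1696, -0.0144]
tool_rot: [-1.578, -2.715, -0.006]
force: [-8.9, 6.5, 13.0]
finger_gap: 0.0258
```

Run:
```python
from h import *
p,R=st();redpos()
r=bot.trace('top','red_bottle');print([(round(k['confidence'],2),k['box']) for k in r])
```

```text
t 12.6 p [ 0.6697  0.1696 -0.0144] yaw 119.67 F [-8.92  6.46 13.05] gap 0.0258
top [171.4 141.2] 98 -> [0.6918 0.1326]
side [365.8 180.9] 237 -> [ 0.2849 -0.0633]
tri [array([0.4625, 0.0509, 0.2322]), np.float64(0.4305)]
[(0.65, [125.0, 167.2, 154.3, 191.9]), (0.62, [167.5, 138.0, 187.7, 167.0])]
```

The fingers touched the desk at a reading of -0.0145 (Fz 13 N), so true height is the reading + ~14.5 mm. I raise 2-3 mm clear of the desk and go on a little, then read force and cap.

Emit:
servo_tool(
  commands="-0.42 0 0 -0.003 0;-0.42 0 0 -0.0055 0;-0.42 0 0 -0.0055 0;-0.42 -0.002 0 -0.0055 0;-0.42 -0.004 0 -0.0055 0;-0.42 -0.006 0 -0.0055 0;-0.42 -0.008 0 -0.0055 0;-0.42 -0.01 0 -0.0055 0",
)

```text
time: 13.55
position: [0.6749, 0.158, -0.0123]
tool_rot: [-1.581, -2.715, 0.0]
force: [-1.3, 0.8, -1.1]
finger_gap: 0.0252
```

Run:
```python
from h import *
p,R=st();redpos()
r=bot.trace('top','red_bottle');print([(round(k['confidence'],2),k['box']) for k in r])
r=bot.get_image('side');r=bot.trace('side','red_bottle');print([(round(k['confidence'],2),k['box']) for k in r])
```

```text
t 13.55 p [ 0.6749  0.158  -0.0123] yaw 119.58 F [-1.34  0.79 -1.06] gap 0.0252
top [176.3 137.3] 94 -> [0.7003 0.1222]
side [365.3 181.3] 230 -> [ 0.285  -0.0611]
tri [array([0.4683, 0.0428, 0.2283]), np.float64(0.4344)]
[(0.82, [170.1, 132.7, 191.2, 161.3]), (0.71, [125.1, 169.5, 158.2, 189.9])]
[(0.6, [146.3, 173.9, 171.8, 240.4])]
```

The base has moved ~20 mm. Base-to-TCP is 30.4 mm, exactly the cradle distance, with lateral force 1.5 N and lean about 0.09 rad, so this works as predicted. I continue straight until clear of yellow.

Emit:
servo_tool(
  commands="-0.42 -0.003 0 0 0;-0.42 -0.007 0 0 0;-0.42 -0.011 0 0 0;-0.42 -0.015 0 0 0;-0.42 -0.019 0 0 0;-0.42 -0.023 0 0 0;-0.42 -0.027 0 0 0;-0.42 -0.03 0 0 0",
)

```text
time: 14.6
position: [0.6898, 0.1318, -0.0121]
tool_rot: [1.581, 2.715, 0.0]
force: [-0.8, 0.6, 0.2]
finger_gap: 0.0257
```

```bash
cat >> h.py <<'E'
BAY=np.array([.5675,-.2115]);BY=np.array([-.27,.963]);BX=np.array([.963,.27])
def bayf(q): q=np.array(q)[:2]-BAY;return np.array([q@BX,q@BY])
def rows(p,R,wp,n=8,L=.030):
    """wp: list of (bx,by,heading deg); linear interpolation into n rows; prints tool-frame shifts"""
    yaw=np.degrees(np.arctan2(R[1,0],R[0,0]));wp=np.array(wp,float)
    t=np.linspace(0,len(wp)-1,n+1)[1:]
    W=np.stack([np.interp(t,range(len(wp)),wp[:,k]) for k in range(3)],1)
    for b in W:
        h=np.radians(b[2]);T=b[:2]-L*np.array([np.cos(h),np.sin(h)]);d=T-p[:2]
        dx=d@R[:2,0];dy=d@R[:2,1];turn=-(((b[2]-180)-yaw+180)%360-180)
        print(f'{dx:.4f} {dy:.4f} turn {turn:.1f}')
def cur(p,R,L=.030): return p[:2]-L*R[:2,0]
E
python3 - <<'E'
from h import *
p,R=st();redpos((.71,.1));b=cur(p,R);print('base est',b,'bay',bayf(b))
print(proj(bot.calibration('top'),[*b,0]))
r=bot.trace('top','red_bottle');print([(round(k['confidence'],2),k['box']) for k in r])
# heading change 300->270 while pushing along 285..265
rows(p,R,[(*b,299.6),(b[0]+.003,b[1]-.012,292),(b[0]+.003,b[1]-.026,282),(b[0]-.001,b[1]-.042,270)])
E
```

```text
t 14.6 p [ 0.6898  0.1318 -0.0121] yaw 119.58 F [-0.83  0.58  0.19] gap 0.0257
top [189.1 131.6] 78 -> [0.7127 0.0947]
side [366.2 181. ] 239 -> [ 0.2841 -0.0633]
tri [array([0.4777, 0.0213, 0.2192]), np.float64(0.44)]
base est [0.70462817 0.10574937] bay [0.21771176 0.26848653]
[194.3986847  147.34224157]
[(0.84, [122.5, 167.9, 157.4, 191.7]), (0.51, [185.8, 124.9, 201.7, 155.6])]
-0.0045 0.0002 turn 2.8
-0.0091 0.0005 turn 5.7
-0.0138 0.0004 turn 8.8
-0.0187 -0.0002 turn 12.6
-0.0238 -0.0009 turn 16.3
-0.0290 -0.0025 turn 20.6
-0.0344 -0.0046 turn 25.1
-0.0399 -0.0068 turn 29.6
```

Emit:
servo_tool(
  commands="-0.42 -0.0045 0 0 2.8;-0.42 -0.009 0.0005 0 5.7;-0.42 -0.014 0.0005 0 8.8;-0.42 -0.0185 0 0 12.5;-0.42 -0.024 -0.001 0 16.5;-0.42 -0.029 -0.0025 0 20.5;-0.42 -0.0345 -0.0045 0 25;-0.42 -0.04 -0.007 0 29.5",
)

```text
time: 15.55
position: [0.7038, 0.0941, -0.0118]
tool_rot: [2.222, 2.22, 0.002]
force: [1.4, 1.5, 0.3]
finger_gap: 0.0251
```

Run:
```python
from h import *
p,R=st();b=cur(p,R);redpos(b-[.0,.014]);print('base est',b,'bay',bayf(b),'cap exp',p[:2]-.0437*R[:2,0])
u=np.array([np.cos(np.radians(255)),np.sin(np.radians(255))])
rows(p,R,[(*b,270),(*(b+.048*u),258)])
```

```text
t 15.55 p [ 0.7038  0.0941 -0.0118] yaw 89.93 F [1.37 1.5  0.26] gap 0.0251
top [210.9 134.2] 34 -> [0.7069 0.0478]
side [365.3 181.2] 230 -> [ 0.2851 -0.0612]
tri [array([ 0.4874, -0.0154,  0.1908]), np.float64(0.4241)]
base est [0.70372139 0.06413   ] bay [0.2056013  0.22865192] cap exp [0.70370423 0.05043001]
-0.0058 -0.0008 turn 1.4
-0.0116 -0.0016 turn 2.9
-0.0175 -0.0023 turn 4.4
-0.0234 -0.0031 turn 5.9
-0.0292 -0.0038 turn 7.4
-0.0351 -0.0046 turn 8.9
-0.0411 -0.0054 turn 10.4
-0.0470 -0.0062 turn 11.9
```

Emit:
servo_tool(
  commands="-0.42 -0.006 -0.001 0 1.5;-0.42 -0.012 -0.0015 0 3;-0.42 -0.0175 -0.0025 0 4.5;-0.42 -0.0235 -0.003 0 6;-0.42 -0.029 -0.004 0 7.5;-0.42 -0.035 -0.0045 0 9;-0.42 -0.041 -0.0055 0 10.5;-0.42 -0.047 -0.006 0 12",
)

```text
time: 16.45
position: [0.6975, 0.0467, -0.0116]
tool_rot: [2.442, 1.976, 0.001]
force: [1.1, 4.0, 3.2]
finger_gap: 0.0253
```

Run:
```python
from h import *
p,R=st();b=cur(p,R);redpos(p[:2]-.0437*R[:2,0]);print('base est',b,'bay',bayf(b),'cap exp',p[:2]-.0437*R[:2,0])
W=BAY+.075*BY+.004*BX;v=W-b;print('to W',np.linalg.norm(v),np.degrees(np.arctan2(*v[::-1]))%360)
u=v/np.linalg.norm(v)
rows(p,R,[(*b,258),(*(b+.05*u),252)])
```

```text
t 16.45 p [ 0.6975  0.0467 -0.0116] yaw 77.97 F [1.09 3.99 3.17] gap 0.0253
top [358.8 270.5] 387 -> [ 0.4135 -0.2659]
side [365.2 181.2] 234 -> [ 0.2852 -0.0611]
tri [array([ 0.3895, -0.3062,  0.0031]), np.float64(0.0103)]
base est [0.6912041  0.01739317] bay [0.1809282  0.18702401] cap exp [0.68834904 0.00399397]
to W 0.20937114429706769 227.99798996339126
-0.0054 -0.0027 turn 0.7
-0.0108 -0.0055 turn 1.5
-0.0163 -0.0082 turn 2.2
-0.0217 -0.0109 turn 3.0
-0.0271 -0.0137 turn 3.7
-0.0326 -0.0164 turn 4.5
-0.0380 -0.0191 turn 5.2
-0.0435 -0.0219 turn 6.0
```

Run:
```python
from h import *
p,R=st();b=cur(p,R)
im=bot.get_image('side');c=bot.calibration('side');print('exp base',proj(c,[*b,0]),'cap',proj(c,[*(p[:2]-.0437*R[:2,0]),.146]))
print([(round(k['confidence'],2),np.round(k['box'])) for k in bot.trace('side','red_bottle')])
bot.get_image('top');print('exp',proj(bot.calibration('top'),[*b,0]),[(round(k['confidence'],2),np.round(k['box'])) for k in bot.trace('top','red_bottle')])
D=lambda a:np.array([np.cos(np.radians(a)),np.sin(np.radians(a))])
b1=b+.015*D(250);b2=b1+.015*D(242);b3=b2+.016*D(234)
rows(p,R,[(*b,258),(*b1,252),(*b2,245),(*b3,238)])
save('n',cv2.resize(im[100:250,140:290],(600,600),interpolation=2))
```

```text
t 16.55 p [ 0.6972  0.0458 -0.0119] yaw 77.97 F [0.62 1.15 1.91] gap 0.0252
exp base [203.16205344 189.85100775] cap [205.61776946 137.7316294 ]
[(0.79, array([148., 175., 172., 242.])), (0.7, array([201., 138., 213., 179.]))]
exp [229.72750404 152.55817146] [(0.83, array([123., 168., 157., 192.])), (0.49, array([234., 145., 238., 159.]))]
-0.0056 0.0004 turn 2.2
-0.0112 0.0008 turn 4.5
-0.0169 0.0010 turn 6.8
-0.0225 0.0008 turn 9.5
-0.0281 0.0006 turn 12.1
-0.0339 -0.0002 turn 14.7
-0.0398 -0.0013 turn 17.3
-0.0457 -0.0025 turn 20.0
```

View pics/n.png

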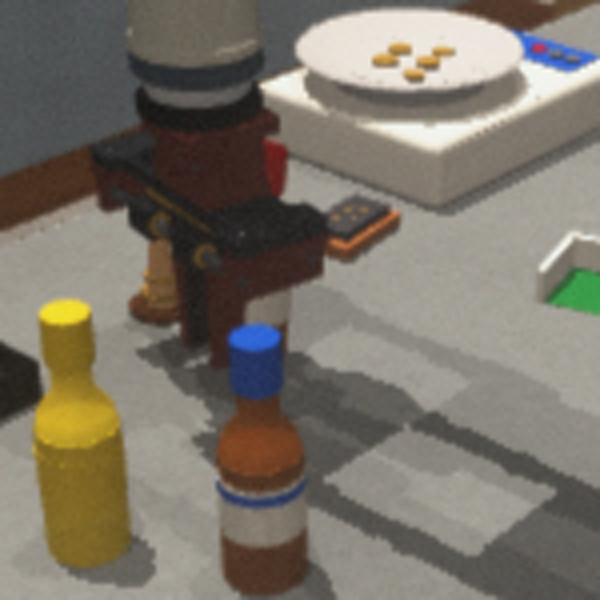

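View #10: red stands in the cradle behind the gripper, cap at (278,168) and label at (268,305). Nothing else is disturbed, so I continue the turn.

Emit:
servo_tool(
  commands="-0.42 -0.0055 0.0005 0 2.2;-0.42 -0.011 0.001 0 4.5;-0.42 -0.017 0.001 0 7;-0.42 -0.0225 0.001 0 9.5;-0.42 -0.028 0.0005 0 12;-0.42 -0.034 0 0 14.7;-0.42 -0.04 -0.0015 0 17.3;-0.42 -0.0455 -0.0025 0 20",
)

```text
time: 17.55
position: [0.6854, 0.003, -0.0125]
tool_rot: [-2.747, -1.523, 0.0]
force: [1.9, 0.5, 0.6]
finger_gap: 0.0254
```

```bash
cat >> h.py <<'E'
D=lambda a:np.array([np.cos(np.radians(a)),np.sin(np.radians(a))])
def chk(p,R):
    b=cur(p,R);ce=[*(p[:2]-.0437*R[:2,0]),.146]
    print('base est',b.round(4),'bay',bayf(b).round(4))
    for cam in('side','top'):
        c=bot.calibration(cam);e=proj(c,ce);u,n,im=cap(cam,e,lo=(0,170,60))
        print(cam,'cap exp',e.round(1),'obs',u,n)
    return b
E
python3 - <<'E'
from h import *
p,R=st();b=chk(p,R)
W=BAY+.08*BY+.004*BX;v=W-b;a=np.degrees(np.arctan2(*v[::-1]))%360;print('to W',np.linalg.norm(v),a)
rows(p,R,[(*b,238),(*(b+.055*D(a)),233)])
E
```

```text
t 17.55 p [ 0.6854  0.003  -0.0125] yaw 58.01 F [1.89 0.51 0.61] gap 0.0254
base est [ 0.6695 -0.0224] bay [0.1493 0.1545]
side cap exp [223.4 136.1] obs [223.25       139.59210526] 76
top cap exp [248.9 154.5] obs [244.12121212 155.87878788] 33
to W 0.1632716764315295 222.8116838632722
-0.0066 -0.0015 turn 0.6
-0.0133 -0.0029 turn 1.3
-0.0199 -0.0044 turn 1.9
-0.0266 -0.0059 turn 2.5
-0.0332 -0.0074 turn 3.1
-0.0399 -0.0088 turn 3.8
-0.0465 -0.0103 turn 4.4
-0.0532 -0.0118 turn 5.0
```

Run:
```python
from h import *
p,R=st();b=cur(p,R)
W=BAY+.115*BY+.035*BX;v=W-b;a=np.degrees(np.arctan2(*v[::-1]))%360;print('to W',np.linalg.norm(v),a)
rows(p,R,[(*b,238),(*(b+.056*D(a)),225)])
```

```text
t 17.65 p [ 0.6851  0.0024 -0.0126] yaw 58.04 F [ 0.22  1.03 -0.38] gap 0.0257
to W 0.1203235439534896 214.57074280698757
-0.0064 -0.0019 turn 1.7
-0.0129 -0.0039 turn 3.3
-0.0194 -0.0058 turn 4.9
-0.0259 -0.0077 turn 6.5
-0.0324 -0.0097 turn 8.2
-0.0390 -0.0116 turn 9.8
-0.0455 -0.0136 turn 11.4
-0.0521 -0.0155 turn 13.0
```

Emit:
servo_tool(
  commands="-0.42 -0.0065 -0.002 0 1.7;-0.42 -0.013 -0.004 0 3.3;-0.42 -0.0195 -0.006 0 5;-0.42 -0.026 -0.0075 0 6.5;-0.42 -0.0325 -0.0095 0 8.2;-0.42 -0.039 -0.0115 0 9.8;-0.42 -0.0455 -0.0135 0 11.4;-0.42 -0.052 -0.0155 0 13",
)

```text
time: 18.45
position: [0.6444, -0.0334, -0.012]
tool_rot: [2.903, 1.201, 0.0]
force: [1.8, 1.3, 0.2]
finger_gap: 0.0254
```

Run:
```python
from h import *
p,R=st();b=chk(p,R)
W=BAY+.115*BY+.035*BX;v=W-b;a=np.degrees(np.arctan2(*v[::-1]))%360;print('to W',np.linalg.norm(v),a)
rows(p,R,[(*b,225),(*(b+.055*D(a)),225)])
```

```text
t 18.45 p [ 0.6444 -0.0334 -0.012 ] yaw 44.95 F [1.76 1.3  0.18] gap 0.0254
base est [ 0.6232 -0.0546] bay [0.096  0.1361]
side cap exp [246.  137.9] obs [245.31325301 141.95180723] 83
top cap exp [263. 177.] obs [261.42718447 178.45631068] 103
to W 0.0644947475833739 214.68342541175073
-0.0068 -0.0013 turn -0.1
-0.0135 -0.0025 turn -0.1
-0.0203 -0.0037 turn -0.1
-0.0271 -0.0049 turn -0.1
-0.0338 -0.0062 turn -0.1
-0.0406 -0.0074 turn -0.1
-0.0474 -0.0086 turn -0.1
-0.0541 -0.0098 turn -0.1
```

Run:
```python
from h import *
p,R=st();b=cur(p,R)
b1=b+.025*D(219);b2=b1+.025*D(230);print(bayf(b2))
rows(p,R,[(*b,225),(*b1,232),(*b2,241)])
```

```text
t 18.55 p [ 0.6441 -0.0338 -0.0121] yaw 44.98 F [ 1.41 -0.65 -0.62] gap 0.0252
[0.05193217 0.11174889]
-0.0062 -0.0016 turn -1.8
-0.0125 -0.0031 turn -3.5
-0.0188 -0.0047 turn -5.3
-0.0251 -0.0063 turn -7.0
-0.0315 -0.0069 turn -9.3
-0.0379 -0.0075 turn -11.5
-0.0444 -0.0081 turn -13.8
-0.0509 -0.0087 turn -16.0
```

Emit:
servo_tool(
  commands="-0.42 -0.0062 -0.0016 0 -1.8;-0.42 -0.0125 -0.003 0 -3.5;-0.42 -0.019 -0.0047 0 -5.3;-0.42 -0.025 -0.0063 0 -7;-0.42 -0.0315 -0.007 0 -9.3;-0.42 -0.038 -0.0075 0 -11.5;-0.42 -0.0445 -0.008 0 -13.8;-0.42 -0.051 -0.0087 0 -16",
)

```text
time: 19.35
position: [0.6027, -0.0626, -0.0119]
tool_rot: [-2.704, -1.599, -0.001]
force: [1.0, 1.0, 0.1]
finger_gap: 0.0254
```

Run:
```python
from h import *
p,R=st();b=chk(p,R)
b1=b+.024*D(240);b2=b1+.024*D(250);print(bayf(b1),bayf(b2))
rows(p,R,[(*b,241),(*b1,253),(*b2,265)])
```

```text
t 19.35 p [ 0.6027 -0.0626 -0.0119] yaw 61.2 F [1.02 0.96 0.14] gap 0.0254
base est [ 0.5882 -0.0889] bay [0.0531 0.1125]
side cap exp [265. 137.] obs [265.71212121 140.13636364] 66
top cap exp [280.2 191.7] obs [363.50420168 273.28091236] 833
[0.03590213 0.09567703] [0.02190815 0.07617514]
-0.0060 -0.0016 turn -2.8
-0.0122 -0.0033 turn -5.8
-0.0183 -0.0050 turn -8.8
-0.0246 -0.0066 turn -11.8
-0.0309 -0.0072 turn -14.8
-0.0373 -0.0078 turn -17.8
-0.0437 -0.0084 turn -20.8
-0.0503 -0.0089 turn -23.8
```

Emit:
servo_tool(
  commands="-0.42 -0.006 -0.0016 0 -2.8;-0.42 -0.012 -0.0033 0 -5.8;-0.42 -0.0185 -0.005 0 -8.8;-0.42 -0.0245 -0.0066 0 -11.8;-0.42 -0.031 -0.0072 0 -14.8;-0.42 -0.0375 -0.0078 0 -17.8;-0.42 -0.0437 -0.0084 0 -20.8;-0.42 -0.05 -0.009 0 -23.8",
)

```text
time: 20.25
position: [0.5707, -0.1018, -0.0119]
tool_rot: [-2.316, -2.121, -0.001]
force: [0.7, 3.1, -0.2]
finger_gap: 0.0255
```

Run:
```python
from h import *
p,R=st();b=chk(p,R)
im=bot.get_image('side');save('m',cv2.resize(im[90:220,210:340],(600,600),interpolation=2))
B=lambda x,y:BAY+x*BX+y*BY
rows(p,R,[(*b,265),(*B(.012,.06),276),(*B(.006,.042),283)])
```

```text
t 20.25 p [ 0.5707 -0.1018 -0.0119] yaw 84.97 F [ 0.7   3.09 -0.21] gap 0.0255
base est [ 0.5681 -0.1317] bay [0.0221 0.0767]
side cap exp [280.2 133.4] obs [366.50815851 180.91841492] 429
top cap exp [301.  198.5] obs [363.59735577 273.36538462] 832
-0.0048 -0.0023 turn -2.8
-0.0097 -0.0047 turn -5.5
-0.0147 -0.0070 turn -8.3
-0.0197 -0.0093 turn -11.0
-0.0247 -0.0100 turn -12.8
-0.0296 -0.0107 turn -14.5
-0.0346 -0.0114 turn -16.3
-0.0396 -0.0121 turn -18.0
```

View pics/m.png

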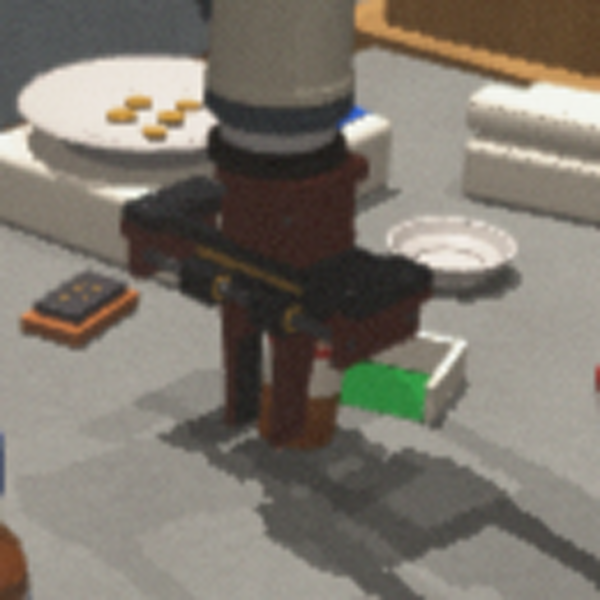

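View #11: red is still in the cradle right in front of the bay opening. I now turn to the bay axis and go to its mouth.

Emit:
servo_tool(
  commands="-0.42 -0.005 -0.0023 0 -2.8;-0.42 -0.01 -0.0047 0 -5.5;-0.42 -0.015 -0.007 0 -8.3;-0.42 -0.02 -0.0093 0 -11;-0.42 -0.025 -0.01 0 -12.8;-0.42 -0.03 -0.0107 0 -14.5;-0.42 -0.035 -0.0114 0 -16.3;-0.42 -0.04 -0.012 0 -18",
)

```text
time: 21.2
position: [0.5552, -0.1404, -0.0121]
tool_rot: [-1.958, -2.456, -0.001]
force: [-0.1, 2.5, 1.4]
finger_gap: 0.0256
```

Run:
```python
from h import *
p,R=st();b=chk(p,R)
B=lambda x,y:BAY+x*BX+y*BY
rows(p,R,[(*b,283),(*B(.002,.004),286)])
```

```text
t 21.2 p [ 0.5552 -0.1404 -0.0121] yaw 102.87 F [-0.09  2.51  1.4 ] gap 0.0256
base est [ 0.5619 -0.1697] bay [0.0059 0.0418]
side cap exp [289.3 129.5] obs [366.57967667 180.92147806] 433
top cap exp [318.6 199.3] obs [364.03553922 273.63112745] 816
-0.0047 -0.0005 turn -0.5
-0.0095 -0.0010 turn -0.9
-0.0142 -0.0014 turn -1.3
-0.0190 -0.0019 turn -1.6
-0.0237 -0.0024 turn -2.0
-0.0285 -0.0028 turn -2.4
-0.0332 -0.0033 turn -2.8
-0.0380 -0.0037 turn -3.1
```

Emit:
servo_tool(
  commands="-0.42 -0.0047 -0.0005 0 -0.5;-0.42 -0.0095 -0.001 0 -0.9;-0.42 -0.014 -0.0014 0 -1.3;-0.42 -0.019 -0.002 0 -1.6;-0.42 -0.0235 -0.0024 0 -2;-0.42 -0.0285 -0.0028 0 -2.4;-0.42 -0.033 -0.0033 0 -2.8;-0.42 -0.037 -0.0037 0 -3.1",
)

```text
time: 22.1
position: [0.5598, -0.1785, -0.0121]
tool_rot: [-1.89, -2.509, 0.0]
force: [-0.6, 3.0, 1.5]
finger_gap: 0.0254
```

Run:
```python
from h import *
p,R=st();b=chk(p,R)
```

```text
t 22.1 p [ 0.5598 -0.1785 -0.0121] yaw 106.01 F [-0.62  3.04  1.45] gap 0.0254
base est [ 0.568  -0.2073] bay [0.0016 0.0039]
side cap exp [295.2 124.9] obs [366.61149425 180.97011494] 435
top cap exp [336. 196.] obs [340.16666667 259.15151515] 66
```

Estimated base in the bay frame: (2, 4) mm. I retreat slowly so it settles upright, then clear the view.

Emit:
servo_tool(
  commands="-0.42 0.002 0 0 0;-0.42 0.005 0 0 0;-0.42 0.008 0 0 0;-0.42 0.011 0 0 0;-0.42 0.014 0 0 0;-0.42 0.017 0 0 0;-0.42 0.022 0 0 0;-0.42 0.03 0 0 0",
)

```text
time: 23.0
position: [0.5514, -0.149, -0.012]
tool_rot: [1.891, 2.508, -0.0]
force: [-0.1, -0.2, 0.6]
finger_gap: 0.0253
```

Emit:
servo_tool(
  commands="-0.42 0.02 0 0 0;-0.42 0.05 0 0 0;-0.42 0.08 0 0 0;-0.42 0.08 0 -0.05 0;-0.42 0.08 0 -0.1 0;-0.42 0.08 0 -0.15 0;-0.42 0.08 0 -0.2 0;-0.42 0.08 0 -0.2 0",
)

```text
time: 23.8
position: [0.5318, -0.0715, 0.1972]
tool_rot: [1.882, 2.5, 0.01]
force: [0.0, -0.7, 1.0]
finger_gap: 0.0257
```

Run:
```python
from h import *
p,R=st();redpos((.568,-.207))
for cam in('top','side'):
    print(cam,[(round(k['confidence'],2),np.round(k['box'])) for k in bot.trace(cam,'red_bottle')])
c=bot.calibration('wrist');u,n,w=cap('wrist',proj(c,[.568,-.207,.147]));print('wrist',u,n)
print('pred side cap',proj(bot.calibration('side'),[.568,-.207,.146]),'top',proj(bot.calibration('top'),[.568,-.207,.146]))
a=bot.get_image('top');b=bot.get_image('side')
save('f',np.hstack([cv2.resize(a[150:250,270:370],(400,400),interpolation=2),cv2.resize(b[90:190,240:340],(400,400),interpolation=2)]))
```

```text
t 23.8 p [ 0.5318 -0.0715  0.1972] yaw 106.04 F [ 0.05 -0.74  1.02] gap 0.0257
top [358.4 270.2] 386 -> [ 0.4141 -0.2652]
side [364.6 181.2] 235 -> [ 0.2861 -0.0604]
tri [array([ 0.3904, -0.3051,  0.0032]), np.float64(0.0098)]
top [(0.69, array([125., 172., 157., 191.]))]
side [(0.95, array([149., 175., 172., 241.])), (0.68, array([283., 127., 301., 174.]))]
wrist [257.08536585 360.13414634] 246
pred side cap [293.52208235 126.63715726] top [329.74311294 197.82189219]
```

Emit:
servo_tool(
  commands="-0.42 0.04 0 -0.04 0;-0.42 0.09 0 -0.06 0;-0.42 0.14 0 -0.06 0;-0.42 0.19 0 -0.06 0;-0.42 0.19 0 -0.06 0;-0.42 0.19 0 -0.06 0;-0.42 0.19 0 -0.06 0;-0.42 0.19 0 -0.06 0",
)

```text
time: 24.95
position: [0.4775, 0.1089, 0.2472]
tool_rot: [-1.893, -2.506, 0.002]
force: [1.0, -0.5, -0.5]
finger_gap: 0.0253
```

Run:
```python
from h import *
p,R=st();redpos((.568,-.207))
for cam in('top','side'):
    print(cam,[(round(k['confidence'],2),np.round(k['box'])) for k in bot.trace(cam,'red_bottle')])
a=bot.get_image('top');b=bot.get_image('side');save('f',np.hstack([cv2.resize(a[150:250,270:370],(400,400),interpolation=2),cv2.resize(b[90:190,240:340],(400,400),interpolation=2)]))
```

```text
t 24.95 p [0.4775 0.1089 0.2472] yaw 105.87 F [ 0.99 -0.49 -0.47] gap 0.0253
top [327.6 197.7] 80 -> [ 0.5682 -0.2024]
side [292.9 126.2] 17 -> [ 0.5709 -0.2082]
tri [array([ 0.5676, -0.2022,  0.1487]), np.float64(0.0011)]
top [(0.73, array([308., 192., 334., 211.]))]
side [(0.94, array([282., 124., 300., 175.])), (0.9, array([150., 174., 170., 239.])), (0.32, array([342., 170., 398., 186.]))]
```

View pics/f.png

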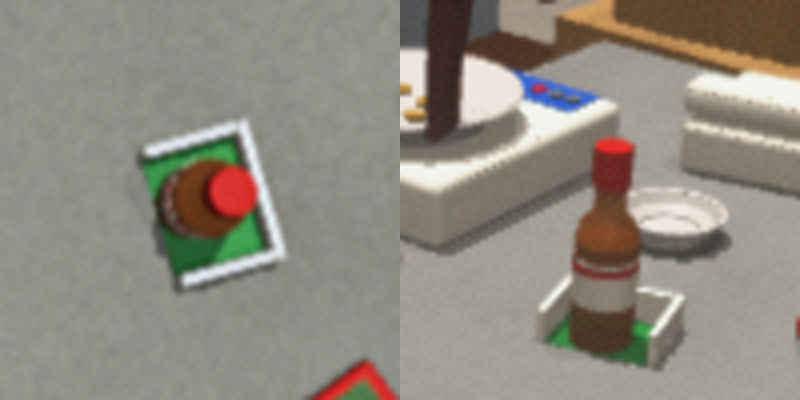

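View #12: red is upright inside the bay but near its mouth. The cap triangulates to bay (x 3, y 8.7) mm at z 0.149, and the limit is 9. I go back along the same route and push ~9 mm deeper.

Emit:
servo_tool(
  commands="-0.42 -0.04 0 0 0;-0.42 -0.09 0 0 0;-0.42 -0.14 0 0 0;-0.42 -0.19 0 0.03 0;-0.42 -0.19 0 0.06 0;-0.42 -0.19 0 0.06 0;-0.42 -0.19 0 0.06 0;-0.42 -0.19 0 0.06 0",
)

```text
time: 26.05
position: [0.5301, -0.0715, 0.1904]
tool_rot: [1.888, 2.508, 0.003]
force: [0.7, 1.0, -0.7]
finger_gap: 0.0255
```

Emit:
servo_tool(
  commands="-0.42 0 0 0.05 0;-0.42 0 0 0.1 0;-0.42 0 0 0.14 0;-0.42 0 0 0.17 0;-0.42 0 0 0.19 0;-0.42 0 0 0.2 0;-0.42 0 0 0.2 0;-0.42 0 0 0.2 0",
)

```text
time: 26.85
position: [0.5309, -0.0721, -0.0099]
tool_rot: [1.888, 2.507, 0.002]
force: [-0.4, 1.2, 0.3]
finger_gap: 0.0254
```

Emit:
servo_tool(
  commands="-0.42 -0.02 0 0 0;-0.42 -0.04 0 0 0;-0.42 -0.055 0 0 0;-0.42 -0.068 0 0 0;-0.42 -0.076 0 0 0;-0.42 -0.08 0 0 0;-0.42 -0.08 0 0 0;-0.42 -0.08 0 0 0",
)

```text
time: 27.65
position: [0.5514, -0.1488, -0.0122]
tool_rot: [-1.89, -2.509, -0.0]
force: [0.2, 0.1, 0.3]
finger_gap: 0.0255
```

Run:
```python
from h import *
p,R=st();print('TCP in bay',bayf(p),'cap dist lateral',(np.array([.568,-.2023])-p[:2])@R[:2,:2])
```

```text
t 27.65 p [ 0.5514 -0.1488 -0.0122] yaw 106.0 F [0.23 0.14 0.31] gap 0.0255
TCP in bay [0.0014329  0.06471385] cap dist lateral [-0.05598975  0.00120361]
```

Emit:
servo_tool(
  commands="-0.42 -0.004 0 0 0;-0.42 -0.008 0 0 0;-0.42 -0.011 0 0 0;-0.42 -0.014 0 0 0;-0.42 -0.017 0 0 0;-0.42 -0.02 0 0 0;-0.42 -0.023 0 0 0;-0.42 -0.026 0 0 0",
)

```text
time: 28.45
position: [0.5588, -0.1744, -0.012]
tool_rot: [-1.891, -2.509, -0.0]
force: [-1.1, 0.6, 0.2]
finger_gap: 0.0255
```

Emit:
servo_tool(
  commands="-0.42 -0.002 0 0 0;-0.42 -0.004 0 0 0;-0.42 -0.006 0 0 0;-0.42 -0.008 0 0 0;-0.42 -0.01 0 0 0;-0.42 -0.012 0 0 0;-0.42 -0.0135 0 0 0;-0.42 -0.0135 0 0 0",
)

```text
time: 29.25
position: [0.5624, -0.1874, -0.0121]
tool_rot: [1.891, 2.509, -0.0]
force: [-2.2, 1.8, 0.8]
finger_gap: 0.0255
```

Emit:
servo_tool(
  commands="-0.42 0.002 0 0 0;-0.42 0.005 0 0 0;-0.42 0.008 0 0 0;-0.42 0.011 0 0 0;-0.42 0.014 0 0 0;-0.42 0.018 0 0 0;-0.42 0.024 0 0 0;-0.42 0.034 0 0 0",
)

```text
time: 30.05
position: [0.5529, -0.1542, -0.012]
tool_rot: [1.891, 2.508, -0.0]
force: [1.0, 0.2, 1.3]
finger_gap: 0.0256
```

Emit:
servo_tool(
  commands="-0.42 0.03 0 0 0;-0.42 0.06 0 0 0;-0.42 0.09 0 0 0;-0.42 0.09 0 -0.05 0;-0.42 0.09 0 -0.1 0;-0.42 0.09 0 -0.15 0;-0.42 0.09 0 -0.2 0;-0.42 0.09 0 -0.2 0",
)

```text
time: 30.85
position: [0.5308, -0.0679, 0.1972]
tool_rot: [1.883, 2.499, 0.01]
force: [0.7, 0.1, 1.0]
finger_gap: 0.0253
```

Emit:
servo_tool(
  commands="-0.42 0.04 0 -0.04 0;-0.42 0.09 0 -0.06 0;-0.42 0.14 0 -0.06 0;-0.42 0.19 0 -0.06 0;-0.42 0.19 0 -0.06 0;-0.42 0.19 0 -0.06 0;-0.42 0.19 0 -0.06 0;-0.42 0.19 0 -0.06 0",
)

```text
time: 31.65
position: [0.4762, 0.1134, 0.2475]
tool_rot: [-1.893, -2.507, 0.001]
force: [-0.6, 0.1, 0.5]
finger_gap: 0.0254
```

Run:
```python
from h import *
p,R=st();g=(.568,-.207);redpos(g)
c=bot.calibration('top');u,n,im=cap('top',proj(c,[*g,.146]));q=atz(c,u,.147);print('bay frame',bayf(q))
save('f2',im)
for cam in('top','side'):
    print(cam,[(round(k['confidence'],2),np.round(k['box'],1)) for k in bot.trace(cam,'red_bottle')])
for l in('blue_bottle','calculator','touchstone','ring_cone','loupe','dish'):
    print(l,[(round(k['confidence'],2),np.round(k['box'],1)) for k in bot.trace('top',l)][:1])
# bystander check: difference to first picture
t=cv2.imread('pics/t.png')[:,:,::-1]
for n,(x,y) in dict(cone=(232,114),stone=(299,122),dish=(391,176),calc=(365,272),loupe=(137,291)).items():
    T=t[y-14:y+14,x-14:x+14];r=cv2.matchTemplate(im[y-22:y+22,x-22:x+22].copy(),T.copy(),cv2.TM_CCOEFF_NORMED);_,v,_,l=cv2.minMaxLoc(r);print(n,'shift',l[0]-8,l[1]-8,round(v,3))
# white walls: bay outline fit by bright pixels
h=cv2.cvtColor(im,cv2.COLOR_RGB2HSV);m=cv2.inRange(h,(0,0,195),(180,40,255));z=np.zeros_like(m);z[170:230,295:350]=m[170:230,295:350]
r=cv2.minAreaRect(np.argwhere(z)[:,::-1].astype(np.float32));print(r)
for k in cv2.boxPoints(r):
    w=atz(c,k,.026);print('wall corner bay',bayf(w).round(4))
```

```text
t 31.65 p [0.4762 0.1134 0.2475] yaw 105.88 F [-0.58  0.09  0.52] gap 0.0254
top [331.4 196.5] 75 -> [ 0.5709 -0.2107]
side [293.8 125.2] 17 -> [ 0.5731 -0.2158]
tri [array([ 0.5703, -0.2105,  0.1483]), np.float64(0.0011)]
bay frame [0.00367953 0.00018583]
top [(0.79, array([124.2, 167.9, 159.8, 190. ])), (0.71, array([313.9, 190.5, 338.1, 210.8]))]
side [(0.65, array([282.6, 123.5, 302.4, 178. ])), (0.64, array([148.7, 175.4, 175.2, 238.4]))]
blue_bottle [(0.65, array([144.8, 209.7, 176.3, 229.1]))]
calculator [(0.76, array([335.5, 238.9, 393.6, 306.5]))]
touchstone []
ring_cone [(0.67, array([373.6, 157.7, 409.7, 193.5]))]
loupe []
dish [(0.81, array([375.1, 158.2, 408.9, 194.9]))]
cone shift 0 0 0.999
stone shift 0 0 0.999
dish shift 0 0 0.998
calc shift 0 0 0.999
loupe shift -5 8 0.347
((323.7484130859375, 199.88327026367188), (35.85874938964844, 25.811077117919922), 74.2913589477539)
wall corner bay [0.0443 0.0272]
wall corner bay [ 0.044  -0.0365]
wall corner bay [-0.0437 -0.035 ]
wall corner bay [-0.0433  0.0284]
```

The cap is now at bay (3.7, 0.2) mm and z 0.148, so it is upright. The wall corners come out at ±44 and -36/+28 mm, against the nominal ±44 and -36/+30, so the bay frame is good to ~2 mm. I hand in.

```bash
python3 -c "
from workcell import bot
print(bot.sign_off(), bot.sense()['time'])"
```

```text
the job is handed in; nothing more can be done
the job is handed in; nothing more can be done
```

I pushed the red-capped bottle into the bay with the two fingers about 2.5 mm above the desk, and handed the job in after about 32 s of the 54 s. It was never gripped or lifted, and the gripper finished about 0.3 m away.

**Bottle position:** My last two-view check puts its cap at x = 3.7 mm, y = 0.2 mm in the bay frame. That is inside the limits of ±19 mm sideways and -12 to 9 mm in depth. The cap measured 148 mm above the desk, so it stands upright. The bay's wall corners checked out to about 2 mm.

**Other things on the desk:** The cone, stone, dish and calculator matched the first picture with no shift. The blue bottle's outline is unchanged to within about 2 pixels. The loupe check failed to match (score 0.35), probably because the arm hid it from the camera; nothing came near it.

**What disagreed or went wrong:**
- **Tool height:** The finger ends turned out to be about 14.5 mm higher than the reported tool position. I found this when the fingers touched the desk with about 13 N.
- **Leaning:** In the first push the gripper's body caught the cap and leaned the bottle by about 0.14 rad. I backed off, it settled upright, and I went lower. It still leaned about 0.09 rad while sliding, and perhaps 0.13 rad when the fingers touched the desk; the limit is 0.2 rad.
- **Depth:** The first placement was only just inside the limit (8.7 mm against 9), so I pushed it about 9 mm deeper.

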